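# Square the card pad in the stack cutter and clamp it through the guard window

## Robot

A 7-joint arm with a two-finger parallel gripper is mounted at the origin on the work surface. World frame = base frame: x ahead of the robot, y to its left, z up, the work surface at z = 0. Lengths are in m, angles in rad, forces in N, time in s.
With the tool pointing down it reaches from about 0.35 to 0.9 m from the base axis. Payload 19.9 kg.
Tool frame: the origin (TCP) lies between the finger pads; the fingertips stand 19 mm ahead of it and the grasp point (between the pads) is the TCP; z points along the fingers, y is the line along which they close (so a half turn about z gives the same grasp; the last joint's range is limited). The gripper opens to 94 mm and grips with 3 to 60 N. Pads are 16 mm wide; open, the fingers measure 119 mm over their backs; the gripper's body (75 mm by 177 mm) begins 78 mm behind the grasp point.
Start: joints at [-1.19, 0.417, -0.01, 1.614, 0.005, 1.111, -0.053], TCP at [0.256, 0.57, 0.224] pointing down, gripper open.
Joint ranges: [-2.81, 2.81], [-0.39, 2.02], [-1.27, 1.25], [0.06, 2.57], [-1.19, 4.33], [0.19, 2], [-2.82, 2.82]. Speed limits (rad/s): [1.89, 1.89, 2.39, 2.39, 3.01, 3.01, 3.01].

## Interface

Orientations are given as a 3x3 rotation matrix whose columns are the frame's x, y, z axes.
In Python, from rig import robot gives the robot as it stands. Calls block until the motion is done:
- robot.move_ptp(position, orientation): joint-space move of the TCP to a pose.
- robot.move_linear(position, velocity=0.15, frame=None, threshold=None): straight line of the TCP; frame=None keeps the orientation; velocity is the mean speed in m/s. With threshold (N) it stops when the force on the tool has changed by that much, and returns True; else False.
- robot.goto_joints(angles): joint-space move.
- robot.gripper_to(opening): finger opening in m; the grip force is fixed at half the most; returns when the fingers have stopped.
- robot.pause(seconds).
- robot.ik(position, orientation): joint angles nearest the present ones, or None.
- robot.get_state(): the state.
- robot.grab_frame(name): name is "scene" or "top" or "wrist"; returns the picture (420x560x3 uint8, red, green, blue); there is no depth.
- robot.camera_info(name): a dict with "fx", "fy", "cx", "cy" (pixels), "rvec" (rotation vector, rad) and "tvec" (3), from world to camera coordinates, as OpenCV has them. Camera axes: x right, y down, z forward; pixel columns grow to the right and rows downward; lengths in m; the calibration is good to about 2 mm. A picture is of the moment at which its call begins: read the wrist's pose just before it. camera_info takes no time and is no camera call; for the wrist camera it gives the pose at the moment of the call.
A pose or a line that the arm cannot do raises robot.PlanningError and nothing moves.
- robot.sign_off(): hands the job in; it is judged then, once.
The state is a dict: "time": time; "qpos": joint angles; "joint_vel": joint speeds; "effort": joint torques, N m; "ee_pos": TCP position; "tool_rot": TCP orientation; "force": force on the tool from outside, world axes, zero at the start; "moment": the same for the moment, N m; "opening": finger opening in m; "grasp_force": force on a finger pad.
Only numpy, scipy, OpenCV 4.12 (cv2) and the standard library are available. Lean on these libraries where they do the work, as an engineer would, in place of code of your own. Each camera call takes 0.05 s, during which the arm holds its last target. There are 200 camera calls.

## Task

Get the pad of label card ready for the cut: with the fingertips push it along the bed of the stack cutter until its far edge lies flat and square against the back stop, then reach down through the window in the clear guard and press the clamp lever all the way down so that it clamps the pad. Push and press only: the pad stays flat on the bed, never lifted, and you must not touch the guard at any time. Leave everything else on the table and the cutter where it is, and finish with the hand back out of the window, touching nothing.

Things in the scene. Friction and masses are not known exactly. Their poses are not given: they have to be found in the camera images.
- cutter: Desktop stack cutter, fixed, turned by up to 0.2 rad. Origin on the table under the middle of the cutting line; x points away from the operator, y left, z up. Flat bed, top 35 mm above the table, x -250 to +170, y -180 to +180 mm. Side cheeks on it at y +-150 to +-180, x -40 to +110, up to z 160 mm. Low side lay (10 mm high) on the bed at y -150 to -140, x -150 to -50 mm.
- blade_arm (a point): Top of the handle of the blade arm, which is locked upright at the right of the cutter: cutter x -62 to -44, y -192 to -136 mm (boss, arm and blade), from the bed up to this point, 415 mm above the table.
- stop (a point): Middle of the front face of the back stop, a fixed aluminium bar 260 mm long (along y) and 30 mm high on the bed behind the clamp, at cutter x +60, y 0, z 47.5 mm; the face looks along cutter -x, and its axes are parallel to the cutter's.
- pad: Loose rigid glued pad of white label card on greyboard, 210 mm (x) by 148 mm (y) by 25 mm, 0.4 to 0.85 kg, flat on the bed, its x roughly along the cutter's x (up to 0.1 rad askew), 40 to 80 mm short of the back stop; slides at about 3 to 9 N. Origin at the centre of its underside. Against the stop, its origin is at cutter x -45 mm, its near edge at -150 mm.
- pad_near (a point): Middle of the pad's near edge face (towards the operator, the one to push on), half way up the thickness (12.5 mm above the bed).
- pad_far (a point): Middle of the pad's far edge face (towards the back stop), 12.5 mm above the bed.
- guard: Clear plastic guard hood, fixed, not to be touched; origin and axes as the cutter's. Level 3 mm sheet, top 181 mm above the table (aluminium rims and black trim up to 183), cutter x -79 to +112, y -139 to +184 mm; a clear front lip hangs to z 130 mm at x -75 mm. A window with 8 mm wide black trim is cut in it over the clamp lever.
- window (a point): Centre of the guard's window, 182.5 mm above the table (the trim's top), at cutter x -10, y +30 mm. The clear opening is 95 mm along the cutter's x (-57.5 to +37.5) and 120 mm along its y (-30 to +90).
- paddle (a point): Middle of the top of the clamp lever's paddle, a flat black plate 32 mm (x) by 46 mm (y), 10 mm thick, at the lever's free end under the window. The hinge lies 90 mm farther on, at cutter x +80, y +30, z 136 mm. Raised, the paddle's top is about 170 mm above the table (12 mm below the window); fully down it is level, top at z 141 mm, middle at cutter x -10, y +30 mm.
- lever (a joint): Angle of the clamp lever, rad: 0 fully raised, grows as it is pressed down, 0.333 on its end stop (level). Starts at 0 to 0.05; takes about 6 to 8 N at the paddle, rising to about 14 N over the last 3 mm as the sprung clamp bites on the pad; stays where it is left.
- clamp: Steel clamp bar across the bed under the guard, 30 mm (x) by 280 mm (y) by 24 mm, at cutter x +5 to +35 mm; origin at the centre of its underside. Moved only by the lever: underside 78 mm above the table when raised (18 mm over the pad's top), on the pad's top (60 mm) with the lever fully down.
- vial: Bystander: small capped glass sample vial, 26 mm across, 50 mm tall, standing on the cutter's bed at its left edge; origin at the centre of its underside
- eraser: Bystander: white eraser, 45 x 20 x 12 mm, lying on the cutter's bed at its right edge near the front corner; origin at the centre of its underside
- tape: Bystander: roll of amber tape lying flat on the table, 100 mm across, 18 mm tall; origin at the centre of its underside
- dishes: Bystander: stack of three clear petri dishes, 90 mm across, 43 mm tall, on the table left of the cutter; origin at the centre of its underside
- tub: Bystander: open white plastic tub with a small block of label card in it, 160 x 115 x 70 mm, on the table right of the cutter; origin at the centre of its underside
- scissors: Bystander: steel scissors, 170 mm long, 6 mm thick, lying on the table; origin near the screw, on the table
- reagent: Bystander: capped amber glass bottle, 60 mm across, 130 mm tall, on the table left of the cutter; origin at the centre of its underside

How it is judged:
On the way, in this order (a step that is already met when the one before it is completed fails the run):
1. the pad lies flat and square against the back stop, the clamp still raised (x of pad_far in the frame of stop above -0.004 m and angle between the x axis of pad and the x axis of cutter, either way round below 0.03 rad and z of pad in the frame of cutter below 0.039 m and angle between pad's own z axis and vertical below 0.03 rad and value of joint lever below 0.15 rad), for 0.2 s.
2. the clamp lever is pressed fully down and the clamp bar bears on the pad (x of pad_far in the frame of stop above -0.004 m and angle between the x axis of pad and the x axis of cutter, either way round below 0.03 rad and z of pad in the frame of cutter below 0.039 m and angle between pad's own z axis and vertical below 0.03 rad and value of joint lever above 0.305 rad and contact force between clamp and pad above 2 N), for 0.2 s.
At the end, for the whole second after the job is handed in: The pad lies flat on the bed with its far edge within 4 mm of the back stop and square to it within 0.03 rad, the lever is down (past 0.305 of 0.333 rad), the clamp bar bears on the pad with more than 2 N, and everything is at rest (all of step 2 and linear speed of pad below 0.01 m/s); the robot touches nothing.
It fails at once if the robot touched the guard (contact force between any of the fingers, the arm and guard above 0.5 N).
It fails at once if the pad was lifted or tipped off the bed (z of pad in the frame of cutter above 0.043 m or angle between pad's own z axis and vertical above 0.1 rad).
It fails at once if a bystander was displaced by more than 15 mm (distance of any of vial, eraser, tape, dishes, tub, scissors, reagent from where it was at the start of the episode above 0.015 m).
It also fails if it takes over 54 s, if anything falls off the work surface, if the arm or the gripper's body presses on something with over 40 N, if the wrist force passes 120 N, or if a joint passes its speed limit or range.

## Working session

There is one attempt and no reset: what is moved stays moved. The work goes in short steps, each a Python script; the robot and the scene stay as the last script left them, time stands still between calls to the robot, and variables do not carry over. Pictures are saved under pics/ and viewed, at most 10 in all, crops included, and the job is handed in when it is done.

```bash
ls; mkdir -p pics; python3 - <<'E'
from rig import robot
import cv2
for n in("top","scene"):
    cv2.imwrite(f"pics/{n}0.png",robot.grab_frame(n)[:,:,::-1]); print(n,robot.camera_info(n))
s=robot.get_state();print(s["time"],s["ee_pos"],s["tool_rot"])
E
```

```text
pics
top {'fx': 542.5682058320526, 'fy': 542.5682058320526, 'cx': 280.4179944368547, 'cy': 213.32454109600968, 'rvec': array([ 2.14793166, -2.20470692,  0.07549776]), 'tvec': array([0.02870176, 0.5621231 , 1.72824793])}
scene {'fx': 420.44099765052135, 'fy': 420.44099765052135, 'cx': 275.85689027124505, 'cy': 214.95418069167832, 'rvec': array([ 2.41569115, -0.23626019,  0.06526351]), 'tvec': array([-0.53876765,  0.25773113,  1.29338994])}
0.1 [0.25630948 0.56968635 0.22389032] [[-9.11965725e-01  4.10266229e-01 -3.70382223e-04]
 [ 4.10266388e-01  9.11965153e-01 -1.02515550e-03]
 [-8.28109989e-05 -1.08686205e-03 -9.99999406e-01]]
```

View pics/top0.png

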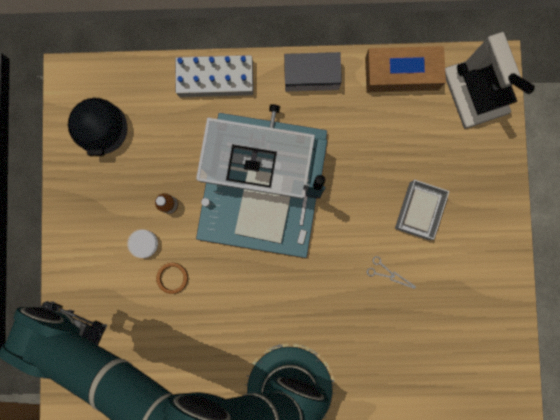

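View pics/scene0.png

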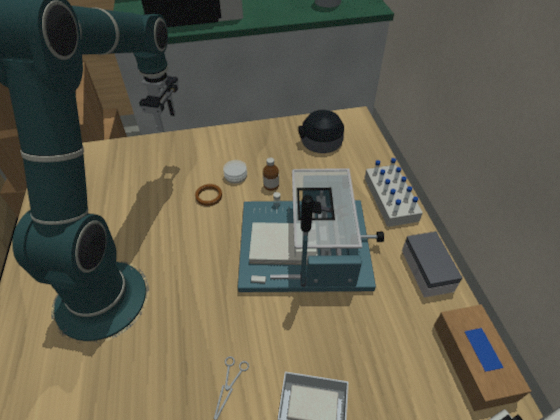

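```bash
cat > h.py <<'E'
import numpy as np, cv2
from rig import robot
def ray(ci,px):
    K=np.array([[ci["fx"],0,ci["cx"]],[0,ci["fy"],ci["cy"]],[0,0,1]]); R=cv2.Rodrigues(np.array(ci["rvec"]))[0]
    return -R.T@np.array(ci["tvec"]), R.T@np.linalg.solve(K,np.array([px[0],px[1],1.]))
def onz(ci,px,z):
    o,d=ray(ci,px); return o+d*(z-o[2])/d[2]
def proj(ci,P):
    K=np.array([[ci["fx"],0,ci["cx"]],[0,ci["fy"],ci["cy"]],[0,0,1]])
    return cv2.projectPoints(np.array(P,float).reshape(-1,3),np.array(ci["rvec"]),np.array(ci["tvec"]),K,None)[0][:,0]
def down(yaw): # tool z down, tool x at yaw in world
    c,s=np.cos(yaw),np.sin(yaw); return np.array([[c,s,0],[s,-c,0],[0,0,-1.]])
E
python3 - <<'E'
from h import *
ci=robot.camera_info("top")
for n,p,z in[("NL",(197,240),.035),("NR",(307,257),.035),("FR",(327,130),.035),("pNL",(236,235),.06),("pNR",(284,243),.06),("winFL",(233,145),.1825),("winFR",(278,149),.1825),("winNR",(272,187),.1825),("winNL",(227,181),.1825),("handle",(320,183),.415)]:
    print(n,onz(ci,p,z).round(3))
w=robot.camera_info("wrist"); o,_=ray(w,(0,0)); print(o, onz(w,(280,210),0),w["fx"])
s=robot.get_state();print(s["tool_rot"].T@(o-s["ee_pos"]))
E
```

```text
NL [0.483 0.283 0.035]
NR [ 0.42  -0.067  0.035]
FR [ 0.828 -0.144  0.035]
pNL [0.495 0.155 0.06 ]
pNR [0.466 0.005 0.06 ]
winFL [0.757 0.148 0.183]
winFR [0.741 0.015 0.183]
winNR [0.628 0.035 0.183]
winNL [0.65  0.168 0.183]
handle [ 0.605 -0.091  0.415]
[0.18128044 0.60290846 0.38419451] [2.93813010e-01 5.57956646e-01 5.55111512e-17] 330.8107256754904
[ 0.08204055 -0.0006587  -0.16031036]
```

```bash
cat >> h.py <<'E'
O=np.array([.697,.063]); YAW=-.182
def C2W(p,O=O,yaw=YAW):
    c,s=np.cos(yaw),np.sin(yaw); return np.array([O[0]+c*p[0]-s*p[1],O[1]+s*p[0]+c*p[1],p[2]])
E
python3 - <<'E'
from h import *
p=robot.get_state()["ee_pos"]; robot.move_linear(p+[0,0,.13],.2)
robot.move_ptp(C2W((-.14,.02,.36)),down(YAW+np.pi)); robot.pause(.3)
ci=robot.camera_info("wrist"); im=robot.grab_frame("wrist"); cv2.imwrite("pics/w1.png",im[:,:,::-1]); np.save("w1ci.npy",ci,allow_pickle=True)
s=robot.get_state();print(s["time"],s["ee_pos"],s["qpos"])
for q in[(-.25,-.18,.035),(-.25,.18,.035),(.17,-.18,.035),(-.0575,-.03,.1825),(-.0575,.09,.1825),(.0375,-.03,.1825),(.0375,.09,.1825)]: print(q,proj(ci,C2W(q)).round(1))
E
```

```text
3.25 [0.56290778 0.10821893 0.35998924] [-0.55208419  0.23690527  0.3782329   1.57324624 -0.0889459   1.34850382
  1.22532522]
(-0.25, -0.18, 0.035) [[131.2  85.3]]
(-0.25, 0.18, 0.035) [[391.3  85.6]]
(0.17, -0.18, 0.035) [[160.6 341.1]]
(-0.0575, -0.03, 0.1825) [[231.  259.7]]
(-0.0575, 0.09, 0.1825) [[338.2 259.8]]
(0.0375, -0.03, 0.1825) [[234.  331.8]]
(0.0375, 0.09, 0.1825) [[333.9 331.9]]
```

View pics/w1.png

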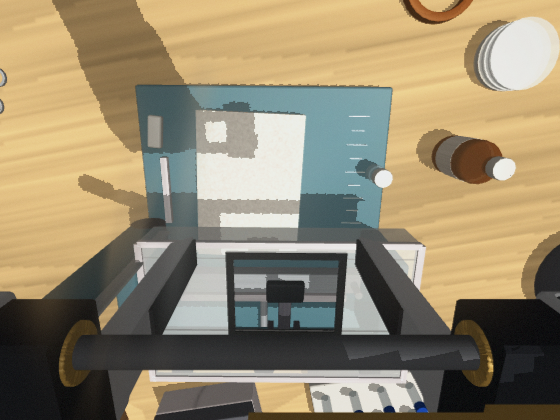

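```bash
cat > m.py <<'E'
from h import *
def fit(ps):
    vx,vy,x,y=cv2.fitLine(np.float32(ps),cv2.DIST_HUBER,0,.01,.01).ravel(); return np.array([vx,vy]),np.array([x,y])
def measure(im,ci,dbg=True):
    hsv=cv2.cvtColor(im,cv2.COLOR_RGB2HSV).astype(int)
    teal=(abs(hsv[...,0]-98)<16)&(hsv[...,1]>70); low=hsv[...,1]<70
    def first(a): return int(np.argmax(a)) if a.any() else None
    near=[onz(ci,(u,60+first(teal[60:120,u])-.5),.035)[:2] for u in range(170,380,3) if teal[60:120,u].any()]
    left=[onz(ci,(100+first(teal[v,100:180])-.5,v),.035)[:2] for v in list(range(150,210,3)) if teal[v,100:180].any()]
    right=[onz(ci,(420-first(teal[v,420:340:-1])+.5,v),.035)[:2] for v in range(100,225,3) if teal[v,420:340:-1].any()]
    pn=[onz(ci,(u,95+first(low[95:140,u])-.5),.06)[:2] for u in range(205,300,2) if low[95:140,u].any()]
    pl=[onz(ci,(180+first(low[v,180:215])-.5,v),.06)[:2] for v in range(120,218,2) if low[v,180:215].any()]
    pr=[onz(ci,(325-first(low[v,325:285:-1])+.5,v),.06)[:2] for v in range(120,218,2) if low[v,325:285:-1].any()]
    out={}
    for n,p in dict(near=near,left=left,right=right,pn=pn,pl=pl,pr=pr).items():
        d,m=fit(p); r=np.abs((np.array(p)-m)@[-d[1],d[0]]); a=np.arctan2(d[1],d[0])
        if n in("near","pn"): a-=np.pi/2
        a=(a+np.pi/2)%np.pi-np.pi/2; out[n]=(a,d,m); print(n,len(p),"yaw",a.round(4),"resid med",np.median(r).round(4),m.round(4))
    X=lambda A,B:out[A][2]+out[A][1]*np.linalg.solve(np.c_[out[A][1],-out[B][1]],out[B][2]-out[A][2])[0]
    for A,B in(("near","left"),("near","right"),("pn","pl"),("pn","pr")): print(A,B,X(A,B).round(4))
E
python3 - <<'E'
from m import *
im=cv2.imread("pics/w1.png")[:,:,::-1].copy(); ci=np.load("w1ci.npy",allow_pickle=True).item()
measure(im,ci)
for p in((231.5,258.5),(343,258.5)): print(onz(ci,p,.1825))
g=cv2.cvtColor(im,cv2.COLOR_RGB2GRAY)
print(g[290,218:240],g[290,330:356],g[245:266,290]); print(g[270:310,285])
E
```

```text
near 13 yaw -0.4038 resid med 0.0021 [0.4889 0.1642]
left 4 yaw -0.4907 resid med 0.0018 [ 0.5199 -0.0706]
right 38 yaw 0.0428 resid med 0.0053 [0.5854 0.2465]
pn 48 yaw -0.1809 resid med 0.0 [0.461  0.0921]
pl 49 yaw -0.2625 resid med 0.0 [ 0.544  -0.0264]
pr 49 yaw -0.1693 resid med 0.003 [0.5715 0.1741]
near left [ 0.413  -0.0136]
near right [0.523  0.2438]
pn pl [4.443e-01 4.000e-04]
pn pr [0.4789 0.19  ]
[0.63369906 0.04471745 0.1825    ]
[0.65617717 0.16741865 0.1825    ]
[198 200 197 199 199 199 197 199 164  73  47  50  49  51  49  56  94 109
 109 107 110 109] [106 106 104 106 107 105  87  49  41  42  41  41  41  38  66 188 201 203
 201 202 202 201 198 194 192 192] [229 230 227 228 231 230 195 171  43  49  50  50  46  51  53  74  80  79
  80  78  79]
[ 75  75  75  80 126 168 178 177 181 176 121  33  31  32  36  39  38  34
  35  35  34  34  34  33  33  32  33  32  31  33  33  30  44  75  77  77
  75  74  79  76]
```

```bash
python3 - <<'E'
from m import *
im=cv2.imread("pics/w1.png")[:,:,::-1].copy()
h=cv2.cvtColor(im,cv2.COLOR_RGB2HSV)
for n,u,v in[("teal",340,100),("teal2",180,130),("tealsh",340,210),("tealsh2",240,105),("wood",120,60+160),("wood",250,70),("woodsh",115,120),("pad",280,150),("padsh",240,130),("padsh",240,208),("lay",165,190)]: print(n,h[v,u],im[v,u])
E
```

```text
teal [ 95  68 169] [124 162 169]
teal2 [90 46 99] [81 99 99]
tealsh [96 72 92] [66 87 92]
tealsh2 [94 54 99] [78 96 99]
wood [ 19 106 207] [207 175 121]
wood [ 18 109 218] [218 182 125]
woodsh [ 18 116 145] [145 119  79]
pad [ 25  13 236] [236 234 224]
padsh [ 18  30 169] [169 161 149]
padsh [ 17  27 168] [168 160 150]
lay [  6  12 219] [219 211 209]
```

```bash
sed -i 's/    teal=.*/    i=im.astype(int); teal=i[...,2]-i[...,0]>8; low=(i[...,2]-i[...,0]<5)\&(hsv[...,1]<60)/' m.py; python3 - <<'E'
from m import *
im=cv2.imread("pics/w1.png")[:,:,::-1].copy(); ci=np.load("w1ci.npy",allow_pickle=True).item()
measure(im,ci)
# window inner edges: near v~260.0, right side u~234/336.5 at row 290 
print(onz(ci,(226,290),.1825),onz(ci,(345,290),.1825),onz(ci,(290,252.5),.1825))
print([onz(ci,p,.170).round(4) for p in((268,281),(304,281),(268,301.5),(304,301.5))])
print(C2W((-.01,.03,.1825)))
E
```

```text
near 70 yaw -0.1882 resid med 0.0003 [0.4531 0.1166]
left 20 yaw -0.1119 resid med 0.0014 [ 0.5521 -0.0867]
right 42 yaw -0.1884 resid med 0.0004 [0.6085 0.2626]
pn 48 yaw -0.2291 resid med 0.0003 [0.4828 0.0904]
pl 49 yaw -0.2301 resid med 0.0003 [ 0.543  -0.0019]
pr 49 yaw -0.2262 resid med 0.0003 [0.5713 0.1434]
near left [ 0.4172 -0.0715]
near right [0.4853 0.2861]
pn pl [0.4655 0.0163]
pn pr [0.499 0.16 ]
[0.67141407 0.02985677 0.1825    ] [0.69613832 0.16477074 0.1825    ] [0.63828091 0.11031638 0.1825    ]
[array([0.6756, 0.078 , 0.17  ]), array([0.6833, 0.12  , 0.17  ]), array([0.7029, 0.0729, 0.17  ]), array([0.7107, 0.1157, 0.17  ])]
[0.69259507 0.09431448 0.1825    ]
```

```bash
sed -i 's/^O=.*/O=np.array([.6973,.0626]); YAW=-.188/' h.py; cat >> h.py <<'E'
def W2C(p):
    c,s=np.cos(YAW),np.sin(YAW); d=np.array(p[:2])-O; return np.array([c*d[0]+s*d[1],-s*d[0]+c*d[1],p[2]])
def st(t=""):
    s=robot.get_state(); print(t,round(s["time"],2),"cutter",W2C(s["ee_pos"]).round(4),"F",s["force"].round(1),"op",round(s["opening"],4)); return s
E
python3 - <<'E'
from h import *
R=down(YAW+np.pi)
robot.move_linear(C2W((-.262,-.018,.16),O,YAW),.15,R); robot.move_linear(C2W((-.262,-.018,.061),O,YAW),.1,threshold=15); st("down")
print(robot.move_linear(C2W((-.175,-.018,.061),O,YAW),.05,threshold=35)); st("push1")
print(robot.move_linear(C2W((-.140,-.018,.061),O,YAW),.015,threshold=18)); st("push2")
E
```

```text
down 6.12 cutter [-0.2617 -0.0179  0.0614] F [0.5 0.9 0.2] op 0.0942
False
push1 8.02 cutter [-0.175  -0.018   0.0611] F [-2.9  1.  -1.1] op 0.0938
True
push2 9.21 cutter [-0.1608 -0.0179  0.0607] F [ 0.7 -0.3  0.2] op 0.0942
```

```bash
python3 - <<'E'
from h import *
for th in(25,30):
    print(robot.move_linear(C2W((-.140,-.018,.061),O,YAW),.015,threshold=th)); st("push")
robot.pause(.3)
robot.move_linear(C2W((-.20,-.018,.061),O,YAW),.1); robot.move_linear(C2W((-.20,.02,.36),O,YAW),.2); robot.pause(.3)
ci=robot.camera_info("wrist"); im=robot.grab_frame("wrist"); cv2.imwrite("pics/w2.png",im[:,:,::-1]); np.save("w2ci.npy",ci,allow_pickle=True); st()
E
```

```text
True
push 9.72 cutter [-0.1608 -0.0181  0.0598] F [-0.5 -0.2 -0.2] op 0.0941
True
push 10.23 cutter [-0.1608 -0.0182  0.0592] F [-0.7  0.3  0.8] op 0.0939
 13.08 cutter [-0.2     0.02    0.3598] F [ 0.3  0.9 -0.3] op 0.0936
```

View pics/w2.png

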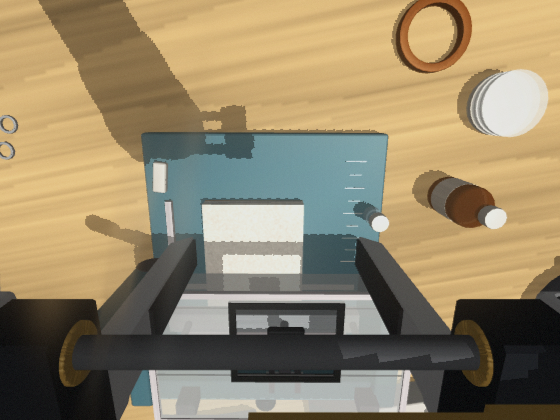

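```bash
python3 - <<'E'
from m import *
im=cv2.imread("pics/w2.png")[:,:,::-1].copy(); ci=np.load("w2ci.npy",allow_pickle=True).item()
i=im.astype(int); teal=i[...,2]-i[...,0]>8
def col(u,a,b,m,z): 
    k=np.argmax(m[a:b,u]); return onz(ci,(u,a+k-.5),z)[:2]
for n,ps in dict(bed=[col(u,115,160,teal,.035) for u in range(160,375,3)],pad=[col(u,185,225,(i.min(2)>150),.06) for u in range(208,300,2)]).items():
    d,m=fit(ps); print(n,(np.arctan2(d[1],d[0])+np.pi/2)%np.pi-np.pi,W2C([*m,0]), np.median(np.abs((np.array(ps)-m)@[-d[1],d[0]])))
E
```

```text
bed -0.18686414 [-0.25026526 -0.03310501  0.        ] 0.00015888143803747
pad -0.18586874 [-0.15086013 -0.02123479  0.        ] 7.167545231542583e-09
```

```bash
python3 - <<'E'
from h import *
robot.gripper_to(0)
robot.move_linear(C2W((-.011,.03,.36),O,YAW),.15); st("above")
robot.move_linear(C2W((-.011,.03,.205),O,YAW),.1,threshold=6); st("at window")
for k in range(3):
    print(robot.move_linear(C2W((-.011,.03,.152),O,YAW),.015,threshold=26)); st("press")
E
```

```text
above 15.91 cutter [-0.0113  0.0301  0.3602] F [ 0.2 -0.5 -0.5] op 0.0003
at window 17.61 cutter [-0.0108  0.03    0.2056] F [-0.4 -0.5  0. ] op 0.0009
True
press 20.27 cutter [-0.0115  0.0301  0.1602] F [-4.2  0.9  9.3] op 0.0005
True
press 20.54 cutter [-0.0115  0.0301  0.1602] F [-5.1  0.5 11.6] op 0.0004
True
press 20.81 cutter [-0.0114  0.0302  0.1602] F [-5.3 -0.4 10.9] op 0.0003
```

```bash
python3 - <<'E'
from h import *
robot.move_linear(C2W((-.011,.03,.30),O,YAW),.1); robot.move_linear(C2W((-.16,.02,.36),O,YAW),.15); robot.pause(.3)
ci=robot.camera_info("wrist"); im=robot.grab_frame("wrist"); cv2.imwrite("pics/w3.png",im[:,:,::-1]); st()
cv2.imwrite("pics/w3c.png",cv2.resize(im[180:360,180:400,::-1],None,fx=3,fy=3))
print(proj(ci,[C2W(p,O,YAW) for p in((-.026,.03,.141),(-.026,.007,.141),(-.026,.053,.141),(-.15,-.02,.06))]).round(1))
E
```

```text
23.94 cutter [-0.1599  0.0199  0.3598] F [0.7 0.3 0.3] op 0.0007
[[284.  285.7]
 [266.  285.7]
 [302.  285.7]
 [248.1 178.2]]
```

View pics/w3c.png

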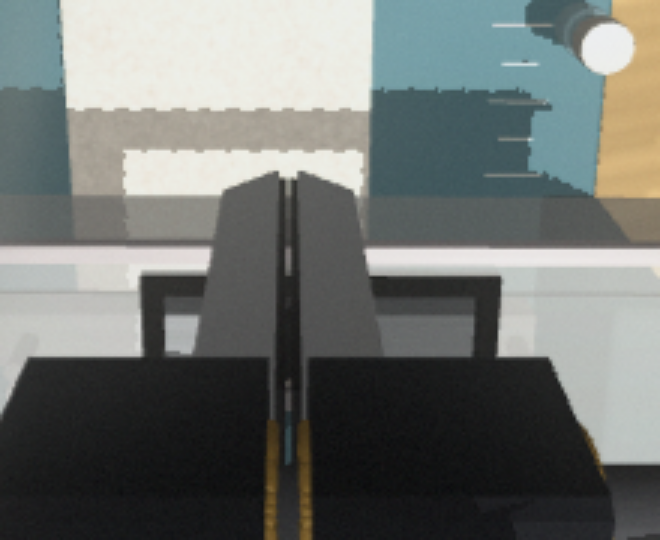

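The closed fingers hide the paddle: window trim corners show at crop (142,275) and (500,275). The pad is still in place. I'll open the fingers and look again.

```bash
python3 - <<'E'
from h import *
robot.gripper_to(.094); robot.move_linear(C2W((-.14,.02,.36),O,YAW),.15); robot.pause(.3)
ci=robot.camera_info("wrist"); im=robot.grab_frame("wrist"); st()
cv2.imwrite("pics/w4c.png",cv2.resize(im[90:350,180:400,::-1],None,fx=2.3,fy=2.3))
P=proj(ci,[C2W(p,O,YAW) for p in((-.026,.007,.141),(-.026,.053,.141),(-.021,.007,.170),(-.021,.053,.170),(-.15,-.02,.06))]);print(((P-[180,90])*2.3).round(0))
E
```

```text
26.02 cutter [-0.1402  0.0201  0.3602] F [ 0.2  1.  -0.8] op 0.0939
[[197. 417.]
 [281. 418.]
 [195. 452.]
 [285. 453.]
 [156. 171.]]
```

View pics/w4c.png

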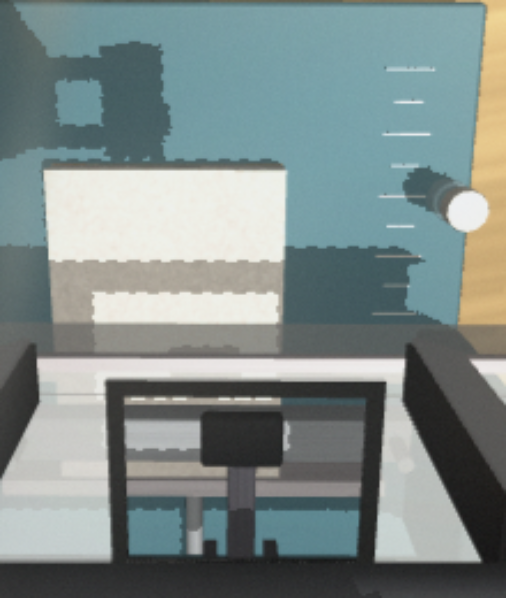

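The paddle's near edge is at crop row ~412, against a predicted 417 when down and 452 when raised, so it is down. The pad's near edge is at row ~169 (predicted 171), so the pad is still against the stop.

```bash
python3 -c "
from rig import robot
print(robot.sign_off())"
```

```text
the job is handed in; nothing more can be done
None
```

I pushed the pad square against the back stop, pressed the clamp lever fully down, withdrew the hand clear of the guard and handed the job in; the sign-off gave no verdict, and the camera checks showed the pad within about 1 mm of its place and the lever down.

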